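# Set and lock the filling doser's portion dial

### The arm

A 6-joint arm with a two-finger parallel gripper is mounted at the origin on the work surface. World frame = base frame: x ahead of the robot, y to its left, z up, the work surface at z = 0. Lengths are in m, angles in rad, forces in N, time in s.
With the tool pointing down it reaches from about 0.4 to 0.825 m from the base axis. Payload 7 kg.
Tool frame: the origin (TCP) lies at the very end of the fingers, on their centre line; the grasp point (between the pads) lies 19 mm behind it; z points along the fingers, y is the line along which they close (so a half turn about z gives the same grasp; the last joint's range is limited). The gripper opens to 88 mm and grips with 3 to 60 N. Pads are 19 mm wide; open, the fingers measure 130 mm over their backs; the gripper's body (78 mm by 193 mm) begins 47 mm behind the grasp point.
Start: joints at [1.557, 0.359, 0.012, 0, -1.224, -0.288], TCP at [0.201, 0.644, 0.227] pointing down, gripper open.
Joint ranges: [-3.07, 3.07], [-1.43, 2.12], [-1.02, 1.25], [-3.03, 1.67], [-3.05, -0], [-3.03, 3.03]. Speed limits (rad/s): [2.39, 2.39, 3.01, 3.14, 3.14, 3.14].

### API

Orientations are given as a unit quaternion [w, x, y, z].
In Python, from station import readout, imaging, env gives the robot as it stands. The module is installed in compiled form; this text tells all that it offers.
- The arm moves only by the shell command python3 -m inch 'ROWS' [FORCE]. ROWS is JSON, a list of rows, each an object with "twist": the turn, a rotation vector about the tool's x, y, z in rad, a list of three; "dp": the shift along the tool's x, y, z in m, a list of three; "claw": the opening, from -1 (shut) to 1 (fully open), so that 0 is half open. In form: [{"twist": [ax, ay, az], "dp": [x, y, z], "claw": claw}, ...]. A call has 1 to 10 rows; each row shifts and turns the commanded pose from where the row before left it, along the tool's axes as they then stand; what a row does not reach is not made up. A row lasts 1/8 s, in which the tool goes at most 62.5 mm and 10.7 degrees, less where a joint would pass 70% of its speed; a pose out of reach is approached as far as the arm can. A call with a gripper value outside its range is refused whole. The fingers move at their own pace and stop on an object; FORCE is the grip in N (left out, the last holds). Time passes only in rows, so rows that do not move let the fingers close. It gives the time, the measured TCP pose, the force, the opening and the grip force at its end, in the units of the state.
- readout.state(): the state, without advancing time (a new reading comes with each control period).
- imaging.grab_frame(name): name is "scene" or "side" or "wrist"; returns the picture (420x560x3 uint8, blue, green, red); there is no depth.
- imaging.get_calibration(name): a dict with "intrinsics" (3x3 intrinsics, pixels), "pose" (4x4, takes a point from camera to world coordinates); the wrist camera has in their place "mount" (4x4, takes a point from camera to tool coordinates, whose origin is the TCP and whose axes are the flange's). Camera axes: x right, y down, z forward; pixel columns grow to the right and rows downward; lengths in m; the calibration is good to about 2 mm. A picture is of the moment at which its call begins: read the wrist's pose just before it. get_calibration takes no time and is no camera call.
- env.hand_in(): hands the job in; it is judged then, once.
The state is a dict: "t": time; "joint_positions": joint angles; "joint_vel": joint speeds; "tau": joint torques, N m; "ee_pos": TCP position; "ee_rot": TCP orientation; "force": force on the tool from outside, world axes, zero at the start; "wrist_torque": the same for the moment, N m; "width": finger opening in m; "grasp_force": force on a finger pad.
Only numpy, scipy, OpenCV 4.12 (cv2) and the standard library are available. Lean on these libraries where they do the work, as an engineer would, in place of code of your own. Each camera call takes 0.05 s, during which the arm holds its last target. There are 200 camera calls.

### The job

Set the pastry filling doser to its marked portion: press the dial down until you just feel it touch bottom, ease off a little and, keeping it pressed, turn it until the pointer on its far rim is at the marked middle notch, then let it rise fully there. Never press hard against the bottom or force it round. Then slide the lock bolt fully home towards the dial, and leave the piping nozzle, tart ring, bowl and jar around it where they are.

Things in the scene. Friction and masses are not known exactly. Their poses are not given: they have to be found in the camera images.
- doser: bench-top pastry filling doser, steel housing, flat top 85 mm above the table. Origin on the table under the dial's axis; x to the machine's far side, y to its left, z up. Fixed. Housing from -120 to 160 mm in x, -170 to 290 mm in y; hopper 132 mm across at x 10, y 210 mm, lid top 184 mm above the table; spouts stick out 62 mm on the right end
- dial_grip (a point): centre of the dial's grip bar, on the dial's axis, 122 mm above the table at rest; x along the bar towards the pointer, z up. Bar 70 mm long, 16 wide, 26 high, standing on the dial's flat upper face (109 mm above the table at rest)
- dial: the portion dial: black disc 104 mm across with the grip bar. Turns about its upright axis from 1.55 rad left of the mark to 0.6 rad right of it; about 0.06 Nm friction, stays where left. It starts 0.9 to 1.4 rad left, so it must go clockwise from above. Origin on its axis, 85 mm above the table at rest; x to the pointer
- dial_press: the dial's sprung stem (goes down with the dial, does not turn; origin as the dial's). Push on the dial: 4 N starts it, then only 1.5 N more per mm. After 1.5 to 8.5 mm, different on each machine and not visible, it is free to turn; 1.3 mm deeper it meets the index plate, felt as much stiffer (14 N per mm). Turn it about 0.65 mm above that touch
- index_plate (a joint): how far the hidden sprung bottom plate inside the housing is pushed down by the dial, m: 0 untouched, rises once the dial bottoms on it; 0.0005 (about 8 N on top of the dial's own spring) is too hard
- index_twist (a joint): twist of the hidden index teeth inside the housing, rad: 0 unloaded. They block the dial's turning between notches until it is pressed deep enough; turning against them with 0.6 Nm twists them 0.03 rad, which is too hard. If the dial is let go between notches it stays caught low under them
- pointer (a point): pointer: steel tongue 6 mm wide, 5 mm thick, sticking out 16 mm from the dial's rim at one end of the bar's line, with a small fin on the disc above it. This point is 2 mm inside its tip, 66 mm from the axis, mid-thickness, 101 mm above the table at rest; x outwards. It starts standing up, left of the collar's notches
- collar: steel scale collar round the dial's far rim, with three notches 0.45 rad apart in its top edge; inner radius 70, outer 78 mm, top 105 mm above the table. It only shows the settings, it does not touch the pointer. Origin as the doser's
- mark (a point): the set mark: the middle notch, straight on the doser's far side, between two small raised cheeks (top 113 mm above the table), facing the lock bolt. The point lies where the pointer's point is when the pointer stands up centred in this notch; x outwards, y to the machine's left, z up. Let go within about 2.5 mm of centre, the pointer rises fully
- bolt_knob (a point): centre of the upright round knob (16 mm across, 32 mm tall, top 130 mm above the table) of the lock bolt beyond the mark, 121 mm from the dial's axis when open. It slides straight towards the dial by 18 mm, 2 N friction, to a stop; x points away from the dial
- bolt (a joint): the lock bolt: 0 open, 0.018 m fully home under the pointer; a pointer that is not up blocks it
- nozzle: small conical steel piping nozzle, 28 mm wide, 35 mm tall, standing on the doser's top right of the dial (bystander; origin at the middle of its underside)
- tart_ring: steel tart ring, 90 mm across, 22 mm high, on the table beyond the doser, left or right (bystander; origin at the middle of its underside)
- bowl: white bowl, 110 mm across, 50 mm high, right of the doser (bystander; origin at the middle of its underside)
- jar: glass jar, 70 mm across, 100 mm tall, on the table beyond the doser, left or right (bystander; origin at the middle of its underside)

How it is judged:
On the way:
1. the pointer stands up in the marked notch while the bolt is still open (y of pointer in the frame of mark between -0.004 and 0.004 m and z of pointer in the frame of mark above -0.0012 m and value of joint bolt below 0.004 m), for 0.2 s.
At the end, for the whole second after the job is handed in: the pointer stands up in the marked notch (within 4 mm sideways and 1.2 mm of its full height) and the lock bolt is home (moved at least 15.5 of its 18 mm) (y of pointer in the frame of mark between -0.004 and 0.004 m and z of pointer in the frame of mark above -0.0012 m and value of joint bolt above 0.0155 m); the robot touches nothing.
It fails at once if the dial is pressed hard onto the bottom plate (pushing it down 0.5 mm, about 8 N beyond the dial's own spring) (value of joint index_plate above 0.0005 m).
It fails at once if the dial is forced round against the index teeth (0.6 Nm, twisting them 0.03 rad) (value of joint index_twist above 0.03 rad or value of joint index_twist below -0.03 rad).
It fails at once if a bystander is moved more than 25 mm (distance of any of nozzle, tart_ring, bowl, jar from where it was at the start of the episode above 0.025 m).
It also fails if it takes over 72 s, if anything falls off the work surface, if the arm or the gripper's body presses on something with over 40 N, if the wrist force passes 120 N, or if a joint passes its speed limit or range.

## Working session

There is one attempt and no reset: what is moved stays moved. The work goes in short steps, Python scripts to look and compute and a shell command to move; the robot and the scene stay as the last step left them, time stands still between calls to the robot, and variables do not carry over. Pictures are saved under pics/ and viewed, at most 10 in all, crops included, and the job is handed in when it is done.

```bash
mkdir -p pics; python3 - <<'E'
from station import readout, imaging, env
import cv2, numpy as np
s=readout.state(); print(s)
a=imaging.grab_frame("scene"); b=imaging.grab_frame("side"); c=imaging.grab_frame("wrist")
cv2.imwrite("pics/scene.png",a);cv2.imwrite("pics/side.png",b);cv2.imwrite("pics/wrist.png",c)
np.set_printoptions(precision=4,suppress=True)
for n in ("scene","side","wrist"): print(n,imaging.get_calibration(n))
E
```

```text
{'t': 0.0, 'joint_positions': array([ 1.55711622e+00,  3.59399471e-01,  1.10510984e-02, -3.51078876e-04,
       -1.22408521e+00, -2.88087472e-01]), 'joint_vel': array([ 0.00011144,  0.00070979,  0.00033444,  0.00201226,  0.00173879,
       -0.00051456]), 'tau': array([ 8.45148634e-05, -5.82722747e+01,  2.93042600e+01,  6.99670047e+00,
        6.81356833e-03, -1.50049505e-04]), 'ee_pos': array([0.20050392, 0.64402068, 0.225611  ]), 'ee_rot': array([ 8.33508143e-04,  9.88629287e-01, -1.50370994e-01, -5.15274623e-05]), 'force': array([-0.22323322,  0.03274143,  0.09142306]), 'wrist_torque': array([-0.03677719,  0.04632554, -0.02492891]), 'grasp_force': 0.0, 'width': 0.08740467366270403}
scene {'intrinsics': array([[393.3594,   0.    , 277.0154],
       [  0.    , 393.3594, 216.7213],
       [  0.    ,   0.    ,   1.    ]]), 'pose': array([[-0.4068,  0.7302, -0.549 ,  1.0738],
       [ 0.9134,  0.3153, -0.2575,  0.1775],
       [-0.0149, -0.6062, -0.7952,  0.848 ],
       [ 0.    ,  0.    ,  0.    ,  1.    ]])}
side {'intrinsics': array([[531.3701,   0.    , 278.6781],
       [  0.    , 531.3701, 210.9579],
       [  0.    ,   0.    ,   1.    ]]), 'pose': array([[ 0.6818, -0.4205,  0.5987, -0.0411],
       [-0.7315, -0.3822,  0.5646, -0.6322],
       [-0.0086, -0.8229, -0.5681,  0.6668],
       [ 0.    ,  0.    ,  0.    ,  1.    ]])}
wrist {'intrinsics': array([[370.5281,   0.    , 282.5039],
       [  0.    , 370.5281, 207.8917],
       [  0.    ,   0.    ,   1.    ]]), 'mount': array([[ 0.0006, -0.9582, -0.2862,  0.0768],
       [ 1.    ,  0.0005,  0.0003, -0.0004],
       [-0.0001, -0.2862,  0.9582, -0.1575],
       [ 0.    ,  0.    ,  0.    ,  1.    ]])}
```

View pics/scene.png

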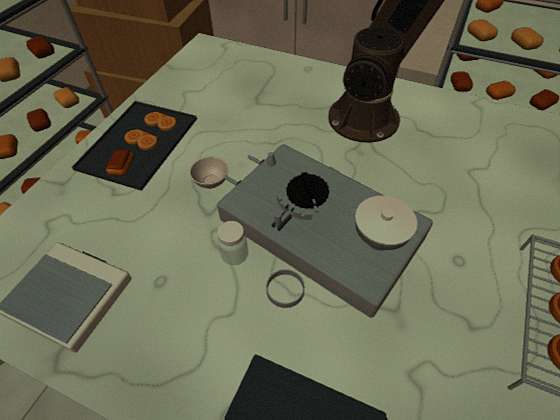

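View pics/side.png

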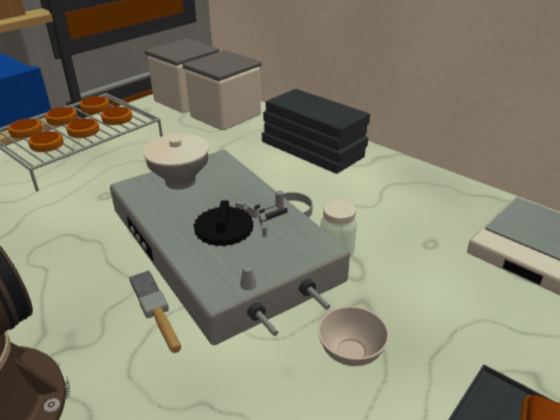

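View pics/wrist.png

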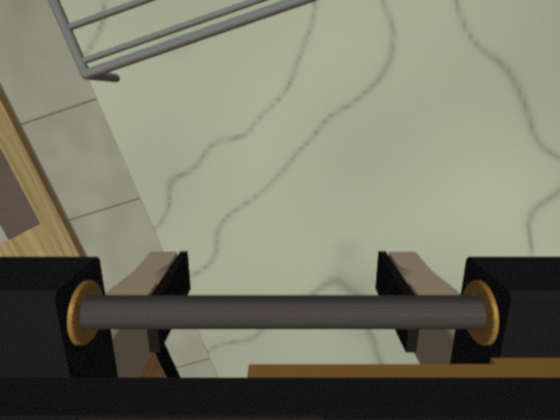

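The scene view shows the dial at about (307,190) and the bolt at about (285,215). In the side view they are at about (223,225) and (280,200). The hopper is left of the dial and the nozzle right of it at about (270,158) in the scene view. The wrist view shows only the table.

```bash
cat > h.py <<'E'
from station import readout, imaging, env
import cv2, numpy as np
from scipy.spatial.transform import Rotation as R
np.set_printoptions(precision=4,suppress=True)
def cam(n,s=None):
    c=imaging.get_calibration(n)
    if n!="wrist": return c["intrinsics"],c["pose"]
    s=s or readout.state(); T=np.eye(4); q=s["ee_rot"]
    T[:3,:3]=R.from_quat([q[1],q[2],q[3],q[0]]).as_matrix(); T[:3,3]=s["ee_pos"]
    return c["intrinsics"],T@c["mount"]
def ray(K,P,uv):
    d=P[:3,:3]@np.linalg.inv(K)@[uv[0],uv[1],1]; return P[:3,3],d
def onz(K,P,uv,z):
    o,d=ray(K,P,uv); return o+d*(z-o[2])/d[2]
def proj(K,P,X):
    x=K@(P[:3,:3].T@(np.asarray(X)-P[:3,3])); return x[:2]/x[2]
E
python3 - <<'E'
from h import *
for n,c,r in (("scene",(307,190),(265,150,345,245)),("side",(224,226),(180,180,310,260))):
    K,P=cam(n); im=cv2.imread(f"pics/{n}.png")
    x0,y0,x1,y1=r
    m=(im.max(2)<45).astype(np.uint8); 
    nl,lab,st,ce=cv2.connectedComponentsWithStats(m)
    l=lab[c[1],c[0]]; print(n,l,st[l],ce[l])
    cs,_=cv2.findContours((lab==l).astype(np.uint8),cv2.RETR_EXTERNAL,cv2.CHAIN_APPROX_NONE)
    e=cv2.fitEllipse(max(cs,key=len)); print(e, onz(K,P,e[0],0.107))
    cv2.imwrite(f"pics/{n}_c.png",cv2.resize(im[y0:y1,x0:x1],None,fx=5,fy=5,interpolation=cv2.INTER_CUBIC))
a=cv2.imread("pics/scene_c.png");b=cv2.imread("pics/side_c.png")
o=np.zeros((max(a.shape[0],b.shape[0]),a.shape[1]+b.shape[1],3),np.uint8);o[:a.shape[0],:a.shape[1]]=a;o[:b.shape[0],a.shape[1]:]=b
o=cv2.resize(o,(o.shape[1]*3//4,o.shape[0]*3//4));print(o.shape);cv2.imwrite("pics/both.png",np.clip(o*1.6,0,255).astype(np.uint8))
E
```

```text
scene 82 [ 286  172   43   37 1147] [307.1229 190.4368]
((307.1866149902344, 190.5185089111328), (34.10550308227539, 41.48395538330078), 92.99927520751953) [ 0.4574 -0.0269  0.107 ]
side 7 [ 194  201   59   45 1837] [223.3674 225.1268]
((223.3986053466797, 224.85353088378906), (40.22710037231445, 57.107234954833984), 83.00647735595703) [ 0.4502 -0.0325  0.107 ]
(356, 787, 3)
```

View pics/both.png

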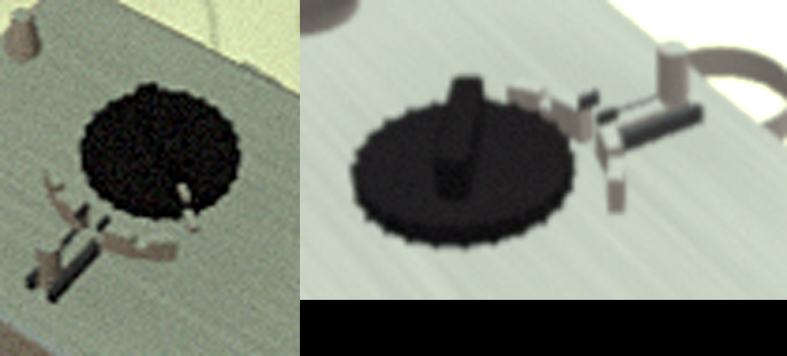

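The crop shows the pointer (scene, about (315,205)) left of the collar. The knob top is at about (277.5,217) in the scene view and (279,192.5) in the side view.

```bash
python3 - <<'E'
from h import *
d=np.array([.4535,-.030])
for n,u in (("scene",(277.5,217)),("side",(279.2,192.5))):
    k=onz(*cam(n),u,.13)[:2]; print(n,k,np.linalg.norm(k-d),np.arctan2(*(k-d)[::-1]))
p=onz(*cam("scene"),(314.5,204),.104)[:2];print(p,np.linalg.norm(p-d),np.arctan2(*(p-d)[::-1]))
s=readout.state();M=R.from_quat(np.roll(s["ee_rot"],-1)).as_matrix();print(M)
print(M.T@(np.array([.4535,-.03,.30])-s["ee_pos"]))
E
```

```text
scene [ 0.5784 -0.0537] 0.12711434624400347 -0.18776521020685535
side [ 0.5697 -0.058 ] 0.11953555361118923 -0.2362667812174293
[0.4884 0.0045] 0.04902840627956035 0.7791588353332607
[[ 0.9548 -0.2973 -0.0002]
 [-0.2973 -0.9548 -0.0013]
 [ 0.0001  0.0013 -1.    ]]
[ 0.4419  0.5685 -0.0734]
```

```bash
python3 -m inch '[{"twist":[0,0,0],"dp":[0.05,0.035,-0.0075],"claw":1},{"twist":[0,0,0],"dp":[0.05,0.035,-0.0075],"claw":1},{"twist":[0,0,0],"dp":[0.05,0.035,-0.0075],"claw":1},{"twist":[0,0,0],"dp":[0.05,0.035,-0.0075],"claw":1},{"twist":[0,0,0],"dp":[0.05,0.035,-0.0075],"claw":1},{"twist":[0,0,0],"dp":[0.032,0.05,-0.0075],"claw":1},{"twist":[0,0,0],"dp":[0.032,0.05,-0.0075],"claw":1},{"twist":[0,0,0],"dp":[0.032,0.05,-0.0075],"claw":1},{"twist":[0,0,0],"dp":[0.032,0.05,-0.0075],"claw":1},{"twist":[0,0,0],"dp":[0.032,0.05,-0.0075],"claw":1}]' 20
python3 -m inch '[{"twist":[0,0,0],"dp":[0.008,0.036,0],"claw":1},{"twist":[0,0,0],"dp":[0.008,0.036,0],"claw":1},{"twist":[0,0,0],"dp":[0.008,0.036,0],"claw":1},{"twist":[0,0,0],"dp":[0.008,0.036,0],"claw":1},{"twist":[0,0,0],"dp":[0,0,0],"claw":1},{"twist":[0,0,0],"dp":[0,0,0],"claw":1}]'
python3 - <<'E'
from h import *
s=readout.state();print(s["t"],s["joint_positions"],s["ee_pos"],s["ee_rot"],s["force"])
a=imaging.grab_frame("wrist");cv2.imwrite("pics/w2.png",a);np.save("w2s.npy",np.r_[s["ee_pos"],s["ee_rot"]])
K,P=cam("wrist",s);print(proj(K,P,[.4535,-.03,.109]))
E
```

```text
t: 1.4
ee_pos: [0.4658, 0.1149, 0.3019]
ee_rot: [-0.0, 0.989, -0.15, 0.0]
force: [1.8, 0.8, 0.6]
width: 0.0877
grasp_force: 0.0
t: 2.15
ee_pos: [0.4535, -0.0302, 0.3015]
ee_rot: [-0.0, 0.989, -0.151, 0.0]
force: [0.1, 0.4, 0.2]
width: 0.0877
grasp_force: 0.0
2.15 [ 0.3691 -0.0596 -0.3208 -0.0002 -1.3094  0.8992] [ 0.4535 -0.0302  0.3015] [-0.0001  0.9886 -0.1507  0.    ] [0.0622 0.3801 0.2263]
[282.7314 180.3585]
```

View pics/w2.png

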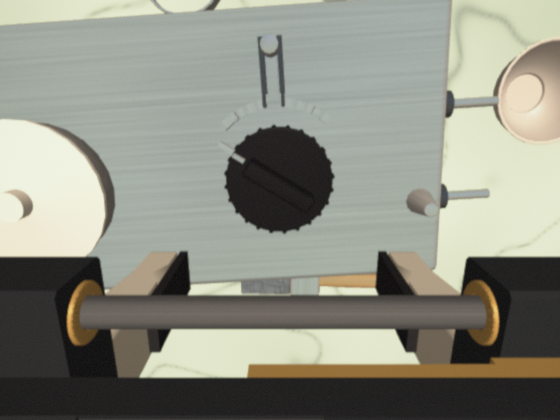

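The wrist view shows the dial disc at about (279,179), the pointer tip at about (220,145), the bar from (245,163) to (315,203), and the bolt knob at about (269,44) between its rails. The nozzle is at (425,203).

```bash
python3 - <<'E'
from h import *
v=np.load("w2s.npy");s=dict(ee_pos=v[:3],ee_rot=v[3:]);K,P=cam("wrist",s)
im=cv2.imread("pics/w2.png")
m=(im.max(2)<60).astype(np.uint8);m=cv2.morphologyEx(m,cv2.MORPH_OPEN,np.ones((9,9)))
_,lab=cv2.connectedComponents(m);cs,_=cv2.findContours((lab==lab[160,280]).astype(np.uint8),0,cv2.CHAIN_APPROX_NONE)
h=cs[0];e=cv2.fitEllipse(h);pts=np.array([onz(K,P,q[0],.109)[:2] for q in h]);
c,r=cv2.minEnclosingCircle(pts.astype(np.float32));C=onz(K,P,e[0],.109)[:2];print("dial",e,C,c,r)
ang=lambda a,b:np.arctan2(*(np.subtract(a,b))[::-1])
p=onz(K,P,(220,145.5),.103)[:2];print("ptr",p,np.linalg.norm(p-C),ang(p,C))
b1,b2=onz(K,P,(249,166),.135)[:2],onz(K,P,(311,202),.135)[:2];print("bar",(b1+b2)/2,np.linalg.norm(b1-b2),ang(b1,b2))
k=onz(K,P,(269,44),.13)[:2];print("knob",k,np.linalg.norm(k-C),ang(k,C))
# housing far edge line: gray vs green
g=cv2.cvtColor(im,cv2.COLOR_BGR2HSV)[:,:,1]
E=cv2.Canny(im,60,150)
L=cv2.HoughLinesP(E,1,np.pi/720,60,minLineLength=100,maxLineGap=10)
for l in L[:,0]:
    if l[1]<260:
        a,b=onz(K,P,l[:2],.085)[:2],onz(K,P,l[2:],.085)[:2];print(l,a,b,ang(b,a))
x0,y0=195,20
cv2.imwrite("pics/w2c.png",cv2.resize(im[20:240,195:365],None,fx=2.7,fy=2.7,interpolation=cv2.INTER_CUBIC))
E
```

```text
dial ((279.7499084472656, 179.18435668945312), (101.32015228271484, 104.0650405883789), 47.54225540161133) [ 0.4555 -0.0276] (0.45394837856292725, -0.026214230805635452) 0.05220004916191101
ptr [0.5025 0.0175] 0.06515105376101361 0.7640232844074287
bar [ 0.4562 -0.0287] 0.06454638106662182 0.7319145504043026
knob [ 0.5701 -0.0545] 0.1177236202089605 -0.2305718684870392
[  0  25 322   1] [0.6647 0.1761] [ 0.5958 -0.1114] -1.806083300902084
```

View pics/w2c.png

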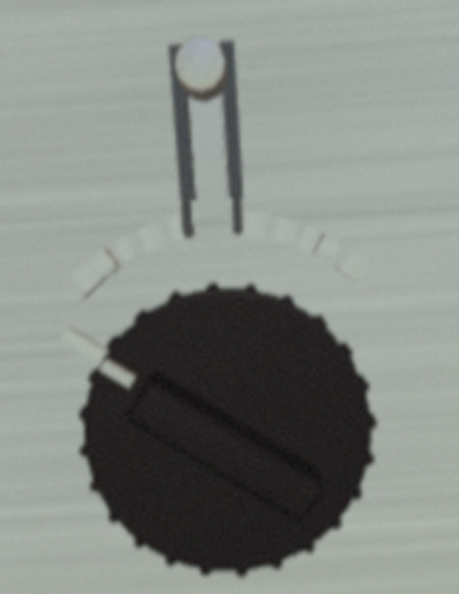

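```bash
python3 -m inch '[{"twist":[0,0,-0.176],"dp":[0,0,0],"claw":-0.3},{"twist":[0,0,-0.176],"dp":[0,0,0],"claw":-0.3},{"twist":[0,0,-0.176],"dp":[0,0,0],"claw":-0.3},{"twist":[0,0,-0.176],"dp":[0,0,0],"claw":-0.3},{"twist":[0,0,-0.176],"dp":[0,0,0],"claw":-0.3},{"twist":[0,0,-0.176],"dp":[0.0033,0,0],"claw":-0.3},{"twist":[0,0,0],"dp":[0,0,0.05],"claw":-0.3},{"twist":[0,0,0],"dp":[0,0,0.05],"claw":-0.3},{"twist":[0,0,0],"dp":[0,0,0.044],"claw":-0.3},{"twist":[0,0,0],"dp":[0,0,0],"claw":-0.3}]' 25
python3 - <<'E'
from h import *
s=readout.state();print(s["t"],s["joint_positions"],s["ee_pos"],R.from_quat(np.roll(s["ee_rot"],-1)).as_matrix(),s["force"],s["width"])
a=imaging.grab_frame("wrist");cv2.imwrite("pics/w3.png",a)
K,P=cam("wrist",s);print(proj(K,P,[.456,-.028,.135]))
E
```

```text
t: 3.45
ee_pos: [0.4542, -0.0283, 0.1551]
ee_rot: [-0.0, 0.93, 0.369, -0.003]
force: [-0.5, 0.3, 0.7]
width: 0.0308
grasp_force: 0.0
3.45 [ 0.3725  0.0595 -0.552  -0.0006 -0.966   1.9539] [ 0.4542 -0.0283  0.1551] [[ 0.7281  0.6855 -0.0064]
 [ 0.6855 -0.7281 -0.002 ]
 [-0.006  -0.003  -1.    ]] [-0.5047  0.3325  0.7098] 0.03075330923165826
[286.1617 250.2328]
```

View pics/w3.png

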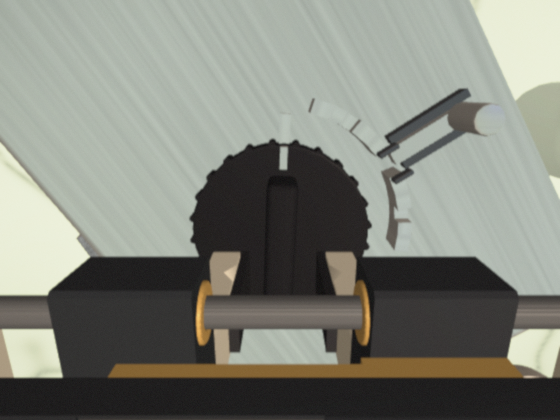

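The bar is centred between the fingers (column about 282) and aligned with the pointer at (286,120). I'll descend and grip.

```bash
python3 -m inch '[{"twist":[0,0,0],"dp":[0,0,0],"claw":-0.3},{"twist":[0,0,0],"dp":[0,0,0.022],"claw":-0.3},{"twist":[0,0,0],"dp":[0,0,0.022],"claw":-0.3},{"twist":[0,0,0],"dp":[0,0,0],"claw":-0.3},{"twist":[0,0,0],"dp":[0,0,0],"claw":-0.3},{"twist":[0,0,0],"dp":[0,0,0],"claw":-0.3}]' 25
python3 -m inch '[{"twist":[0,0,0],"dp":[0,0,0],"claw":-1},{"twist":[0,0,0],"dp":[0,0,0],"claw":-1},{"twist":[0,0,0],"dp":[0,0,0],"claw":-1},{"twist":[0,0,0],"dp":[0,0,0],"claw":-1},{"twist":[0,0,0],"dp":[0,0,0],"claw":-1}]' 25
cat > st.py <<'E'
from h import *
s=readout.state();print(s["t"],s["ee_pos"]*1000,R.from_quat(np.roll(s["ee_rot"],-1)).as_matrix()[:2,0],s["force"],s["wrist_torque"],s["width"],s["grasp_force"])
E
python3 st.py
```

```text
t: 4.25
ee_pos: [0.4572, -0.0281, 0.1149]
ee_rot: [0.0, 0.93, 0.368, 0.001]
force: [-0.7, -0.6, -0.4]
width: 0.0306
grasp_force: 0.0
t: 4.88
ee_pos: [0.4548, -0.0269, 0.1133]
ee_rot: [-0.002, 0.93, 0.368, -0.001]
force: [-8.6, 13.2, 6.0]
width: 0.0155
grasp_force: 25.0
4.875 [454.7578 -26.9439 113.2773] [0.7295 0.684 ] [-8.5979 13.2476  6.021 ] [ 4.7581  3.2436 -0.0477] 0.015548913795406991 24.952695965766907
```

```bash
python3 -m inch '[{"twist":[0,0,0],"dp":[0,-0.0012,0],"claw":-1},{"twist":[0,0,0],"dp":[0,-0.0012,0],"claw":-1},{"twist":[0,0,0],"dp":[0,0,0],"claw":-1},{"twist":[0,0,0],"dp":[0,0,0],"claw":-1}]'>/dev/null; python3 st.py;  python3 -m inch '[{"twist":[0,0,0],"dp":[0,0,0],"claw":-1},{"twist":[0,0,0],"dp":[0,0,0],"claw":-1}]'>/dev/null; python3 st.py
```

```text
5.375 [454.4797 -26.416  113.6807] [0.7289 0.6846] [-4.2647  4.49    5.1004] [ 1.4855  1.4002 -0.0195] 0.015908858675360026 24.969398081302643
5.625 [454.4788 -26.4224 113.6123] [0.729  0.6845] [-3.0779  4.392   5.5993] [ 1.5572  1.4457 -0.0843] 0.015731310255279074 24.969607293605804
```

```bash
python3 -m inch '[{"twist":[0,0,0],"dp":[0,-0.001,0],"claw":-1},{"twist":[0,0,0],"dp":[0,0,0],"claw":-1},{"twist":[0,0,0],"dp":[0,0,0],"claw":-1}]' 35 >/dev/null; python3 st.py;  python3 -m inch '[{"twist":[0,0,0],"dp":[0,0,0.0005],"claw":-1},{"twist":[0,0,0],"dp":[0,0,0],"claw":-1}]'>/dev/null; python3 st.py;  python3 -m inch '[{"twist":[0,0,0],"dp":[0,0,0.0005],"claw":-1},{"twist":[0,0,0],"dp":[0,0,0],"claw":-1}]'>/dev/null; python3 st.py
```

```text
6.0 [454.3419 -26.1732 113.7822] [0.7288 0.6848] [-0.0553 -2.5242  3.9057] [-1.0547 -0.0413 -0.0392] 0.015825533486481917 34.96765851974487
6.25 [454.3491 -26.1402 113.2604] [0.7287 0.6849] [-0.0791 -2.1151  4.9731] [-1.2351 -0.1097 -0.0558] 0.015744728514429825 34.96937155723572
6.5 [454.3554 -26.1353 112.8193] [0.7287 0.6849] [-0.0003 -4.1045  5.2082] [-1.1736 -0.0318 -0.0693] 0.01563085252399669 34.96981501579285
```

```bash
cat > g.py <<'E'
from h import *
import sys
s=readout.state();z=s["ee_pos"][2]*1000;F=s["force"][2];r=F-(4+1.5*(113.7-z))
print(s["t"],s["ee_pos"]*1000,s["force"],"resid %.2f"%r,s["wrist_torque"][2]);sys.exit(r>1.8)
E
python3 -m inch '[{"twist":[0,0,0],"dp":[0,0,0.0005],"claw":-1},{"twist":[0,0,0],"dp":[0,0,0],"claw":-1}]'>/dev/null; python3 g.py && python3 -m inch '[{"twist":[0,0,0],"dp":[0,0,0.0004],"claw":-1},{"twist":[0,0,0],"dp":[0,0,0],"claw":-1}]'>/dev/null && python3 g.py && python3 -m inch '[{"twist":[0,0,0],"dp":[0,0,0.0004],"claw":-1},{"twist":[0,0,0],"dp":[0,0,0],"claw":-1}]'>/dev/null && python3 g.py && python3 -m inch '[{"twist":[0,0,0],"dp":[0,0,0.0003],"claw":-1},{"twist":[0,0,0],"dp":[0,0,0],"claw":-1}]'>/dev/null && python3 g.py && python3 -m inch '[{"twist":[0,0,0],"dp":[0,0,0.0003],"claw":-1},{"twist":[0,0,0],"dp":[0,0,0],"claw":-1}]'>/dev/null && python3 g.py
```

```text
6.75 [454.3858 -26.1335 112.3687] [-0.3328 -3.2181  6.9736] resid 0.98 -0.030278866834689246False
```

```bash
sed -i 's/sys.exit(r>1.8)/sys.exit(int(r>2.2))/' g.py
python3 -m inch '[{"twist":[0,0,0],"dp":[0,0,0.0004],"claw":-1},{"twist":[0,0,0],"dp":[0,0,0],"claw":-1}]'>/dev/null && python3 g.py && python3 -m inch '[{"twist":[0,0,0],"dp":[0,0,0.0003],"claw":-1},{"twist":[0,0,0],"dp":[0,0,0],"claw":-1}]'>/dev/null && python3 g.py && python3 -m inch '[{"twist":[0,0,0],"dp":[0,0,0.0003],"claw":-1},{"twist":[0,0,0],"dp":[0,0,0],"claw":-1}]'>/dev/null && python3 g.py && python3 -m inch '[{"twist":[0,0,0],"dp":[0,0,0.0003],"claw":-1},{"twist":[0,0,0],"dp":[0,0,0],"claw":-1}]'>/dev/null && python3 g.py
```

```text
7.0 [454.3679 -26.1763 112.0239] [-0.5907 -3.2103  7.2868] resid 0.77 -0.029560193058968943
7.25 [454.3818 -26.1653 111.7605] [-0.8347 -3.9192  7.9509] resid 1.04 -0.08757791277573365
7.5 [454.3897 -26.1512 111.476 ] [-1.4091 -2.2593  8.7841] resid 1.45 -0.06781413193442107
7.75 [454.3846 -26.1362 111.2138] [-1.831  -2.3826  8.4827] resid 0.75 -0.06776373874965783
```

```bash
sed -i 's/113.7/114.3/' g.py
S() { python3 g.py; }
python3 -m inch '[{"twist":[0,0,0],"dp":[0,0,0.0003],"claw":-1},{"twist":[0,0,0],"dp":[0,0,0],"claw":-1}]'>/dev/null && python3 g.py && python3 -m inch '[{"twist":[0,0,0],"dp":[0,0,0.0003],"claw":-1},{"twist":[0,0,0],"dp":[0,0,0],"claw":-1}]'>/dev/null && python3 g.py && python3 -m inch '[{"twist":[0,0,0],"dp":[0,0,0.0003],"claw":-1},{"twist":[0,0,0],"dp":[0,0,0],"claw":-1}]'>/dev/null && python3 g.py && python3 -m inch '[{"twist":[0,0,0],"dp":[0,0,0.0003],"claw":-1},{"twist":[0,0,0],"dp":[0,0,0],"claw":-1}]'>/dev/null && python3 g.py && python3 -m inch '[{"twist":[0,0,0],"dp":[0,0,0.0003],"claw":-1},{"twist":[0,0,0],"dp":[0,0,0],"claw":-1}]'>/dev/null && python3 g.py && python3 -m inch '[{"twist":[0,0,0],"dp":[0,0,0.0003],"claw":-1},{"twist":[0,0,0],"dp":[0,0,0],"claw":-1}]'>/dev/null && python3 g.py
```

```text
8.0 [454.3784 -26.1777 110.961 ] [-1.1219 -1.97    9.2522] resid 0.24 -0.05444389349939139
8.25 [454.4114 -26.1436 110.7013] [-0.9751 -2.5706  9.5098] resid 0.11 -0.023581585780445398
8.5 [454.4207 -26.1545 110.4242] [-1.4515 -2.9136  9.1312] resid -0.68 -0.0859161859541878
8.75 [454.4158 -26.1518 110.1546] [-1.8676 -1.9345  9.7484] resid -0.47 -0.04533467703337307
9.0 [454.4226 -26.1559 109.8851] [-1.5025 -2.4268 10.6211] resid -0.00 -0.018826262895953322
9.25 [454.4137 -26.1504 109.6152] [-1.4141 -2.8523 11.2162] resid 0.19 -0.10609708834494817
```

```bash

python3 -m inch '[{"twist":[0,0,0],"dp":[0,0,0.0003],"claw":-1},{"twist":[0,0,0],"dp":[0,0,0],"claw":-1}]'>/dev/null && python3 g.py && python3 -m inch '[{"twist":[0,0,0],"dp":[0,0,0.0003],"claw":-1},{"twist":[0,0,0],"dp":[0,0,0],"claw":-1}]'>/dev/null && python3 g.py && python3 -m inch '[{"twist":[0,0,0],"dp":[0,0,0.0003],"claw":-1},{"twist":[0,0,0],"dp":[0,0,0],"claw":-1}]'>/dev/null && python3 g.py && python3 -m inch '[{"twist":[0,0,0],"dp":[0,0,0.0003],"claw":-1},{"twist":[0,0,0],"dp":[0,0,0],"claw":-1}]'>/dev/null && python3 g.py && python3 -m inch '[{"twist":[0,0,0],"dp":[0,0,0.0003],"claw":-1},{"twist":[0,0,0],"dp":[0,0,0],"claw":-1}]'>/dev/null && python3 g.py && python3 -m inch '[{"twist":[0,0,0],"dp":[0,0,0.0003],"claw":-1},{"twist":[0,0,0],"dp":[0,0,0],"claw":-1}]'>/dev/null && python3 g.py
```

```text
9.5 [454.419  -26.1482 109.345 ] [-1.161  -2.44   11.2954] resid -0.14 -0.12396333729173455
9.75 [454.4245 -26.1551 109.0696] [-1.1305 -2.3594 12.3856] resid 0.54 -0.10635522167249158
10.0 [454.4506 -26.1377 108.8328] [-2.2157 -1.7153 11.257 ] resid -0.94 -0.08161539388955906
10.25 [454.4418 -26.1557 108.5571] [-2.144  -1.7312 13.0256] resid 0.41 -0.03224331574557775
10.5 [454.4282 -26.1551 108.3557] [-3.3445 -2.181  14.2892] resid 1.37 -0.0987203419663858
10.75 [454.4235 -26.1855 108.2046] [-4.1996 -2.4667 15.858 ] resid 2.71 -0.12024711135464898
```

Touch was at z of about 108.4 mm. I'll ease off to about 109.05.

```bash
python3 -m inch '[{"twist":[0,0,0],"dp":[0,0,-0.0012],"claw":-1},{"twist":[0,0,0],"dp":[0,0,0],"claw":-1},{"twist":[0,0,0],"dp":[0,0,0],"claw":-1}]'>/dev/null; python3 st.py; python3 -m inch '[{"twist":[0,0,0.02],"dp":[0,0,0],"claw":-1},{"twist":[0,0,0.02],"dp":[0,0,0],"claw":-1},{"twist":[0,0,0],"dp":[0,0,0],"claw":-1}]'>/dev/null; python3 st.py
```

```text
11.125 [454.4309 -26.1483 109.1279] [0.7285 0.685 ] [-2.3629 -2.3683 11.454 ] [-0.9925  0.7904 -0.0992] 0.015866345726164303 34.97460901737213
11.5 [454.4329 -26.1709 109.1128] [0.7554 0.6552] [-3.0483 -3.674  10.5681] [-1.0692  0.7894  0.0243] 0.01575121847360892 34.97537434101105
```

```bash
cat > t.py <<'E'
from h import *
import sys
s=readout.state();z=s["ee_pos"][2]*1000;x=R.from_quat(np.roll(s["ee_rot"],-1)).as_matrix()[:2,0]
print(s["t"],s["ee_pos"]*1000,"yaw %.4f"%np.arctan2(x[1],x[0]),s["force"],s["wrist_torque"]);sys.exit(int(abs(s["wrist_torque"][2])>.3 or not 108.75<z<109.5))
E
python3 -m inch '[{"twist":[0,0,0.03],"dp":[0,0,0],"claw":-1},{"twist":[0,0,0.03],"dp":[0,0,0],"claw":-1},{"twist":[0,0,0],"dp":[0,0,0],"claw":-1}]'>/dev/null; python3 t.py && python3 -m inch '[{"twist":[0,0,0.03],"dp":[0,0,0],"claw":-1},{"twist":[0,0,0.03],"dp":[0,0,0],"claw":-1},{"twist":[0,0,0],"dp":[0,0,0],"claw":-1}]'>/dev/null && python3 t.py && python3 -m inch '[{"twist":[0,0,0.04],"dp":[0,0,0],"claw":-1},{"twist":[0,0,0.04],"dp":[0,0,0],"claw":-1},{"twist":[0,0,0],"dp":[0,0,0],"claw":-1}]'>/dev/null && python3 t.py
```

```text
11.875 [454.4493 -26.1773 109.1112] yaw 0.6544 [-2.2799 -2.5774 11.6102] [-1.2019  0.7177 -0.0237]
12.25 [454.4624 -26.2118 109.1394] yaw 0.5944 [-2.5035 -3.4494 11.5606] [-1.2496  0.7776  0.0233]
12.625 [454.4482 -26.2488 109.1202] yaw 0.5142 [-2.0087 -3.0726 11.5906] [-1.3435  0.6795 -0.052 ]
```

```bash
python3 -m inch '[{"twist":[0,0,0.05],"dp":[0,0,0],"claw":-1},{"twist":[0,0,0.05],"dp":[0,0,0],"claw":-1},{"twist":[0,0,0.05],"dp":[0,0,0],"claw":-1},{"twist":[0,0,0.05],"dp":[0,0,0],"claw":-1},{"twist":[0,0,0],"dp":[0,0,0],"claw":-1}]'>/dev/null; python3 t.py && python3 -m inch '[{"twist":[0,0,0.05],"dp":[0,0,0],"claw":-1},{"twist":[0,0,0.05],"dp":[0,0,0],"claw":-1},{"twist":[0,0,0.05],"dp":[0,0,0],"claw":-1},{"twist":[0,0,0.05],"dp":[0,0,0],"claw":-1},{"twist":[0,0,0],"dp":[0,0,0],"claw":-1}]'>/dev/null && python3 t.py && python3 -m inch '[{"twist":[0,0,0.05],"dp":[0,0,0],"claw":-1},{"twist":[0,0,0.05],"dp":[0,0,0],"claw":-1},{"twist":[0,0,0.05],"dp":[0,0,0],"claw":-1},{"twist":[0,0,0.05],"dp":[0,0,0],"claw":-1},{"twist":[0,0,0],"dp":[0,0,0],"claw":-1}]'>/dev/null && python3 t.py
```

```text
13.25 [454.4421 -26.337  109.1334] yaw 0.3141 [-2.4648 -3.256  10.9459] [-1.5233  0.6686 -0.0189]
13.875 [454.3953 -26.4531 109.1089] yaw 0.1141 [-1.5633 -4.5542 11.7543] [-1.7686  0.599  -0.065 ]
14.5 [454.3941 -26.498  109.1211] yaw -0.0859 [-1.2565 -4.4031 11.7655] [-1.9465  0.6912 -0.0452]
```

```bash
python3 -m inch '[{"twist":[0,0,0.05],"dp":[0,0,0],"claw":-1},{"twist":[0,0,0.05],"dp":[0,0,0],"claw":-1},{"twist":[0,0,0.05],"dp":[0,0,0],"claw":-1},{"twist":[0,0,0],"dp":[0,0,0],"claw":-1},{"twist":[0,0,0],"dp":[0,0,0],"claw":-1}]'>/dev/null; python3 t.py
python3 - <<'E'
from h import *
s=readout.state();a=imaging.grab_frame("wrist");K,P=cam("wrist",s)
print(proj(K,P,[.4545,-.0265,.105]),proj(K,P,[.5701,-.0545,.13]))
cv2.imwrite("pics/w4.png",cv2.resize(a[0:260,180:400],None,fx=2.2,fy=2.2,interpolation=cv2.INTER_CUBIC))
E
```

```text
15.125 [454.317  -26.5884 109.0942] yaw -0.2352 [-1.8235 -4.2339 12.7481] [-2.0287  0.6661 -0.1064]
[283.1223 264.9405] [284.6229 -40.3279]
```

View pics/w4.png

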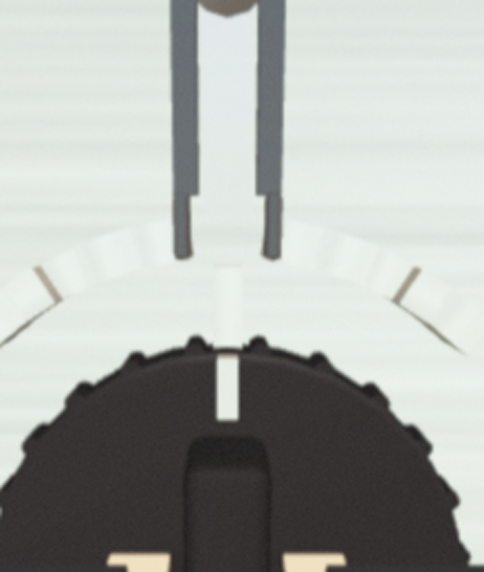

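The pointer (column about 228) is centred between the two cheeks (183 and 272, midpoint 227.5). I'll let it rise while still gripping.

```bash
python3 -m inch '[{"twist":[0,0,0],"dp":[0,0,-0.001],"claw":-1},{"twist":[0,0,0],"dp":[0,0,-0.001],"claw":-1},{"twist":[0,0,0],"dp":[0,0,-0.001],"claw":-1},{"twist":[0,0,0],"dp":[0,0,-0.001],"claw":-1},{"twist":[0,0,0],"dp":[0,0,-0.001],"claw":-1},{"twist":[0,0,0],"dp":[0,0,0],"claw":-1},{"twist":[0,0,0],"dp":[0,0,0],"claw":-1}]'>/dev/null; python3 st.py
```

```text
16.05 [454.2369 -26.5862 113.5717] [ 0.9724 -0.2333] [ 0.7354 -4.9854  4.934 ] [-2.2737 -0.3324 -0.0038] 0.015790456756841226 34.97522056102753
```

```bash
python3 -m inch '[{"twist":[0,0,0],"dp":[0,0,-0.0006],"claw":-1},{"twist":[0,0,0],"dp":[0,0,-0.0006],"claw":-1},{"twist":[0,0,0],"dp":[0,0,0],"claw":-1}]'>/dev/null; python3 st.py
python3 -m inch '[{"twist":[0,0,0],"dp":[0,0,0],"claw":-0.3},{"twist":[0,0,0],"dp":[0,0,0],"claw":-0.3},{"twist":[0,0,0],"dp":[0,0,-0.03],"claw":-0.3},{"twist":[0,0,0],"dp":[0,0,-0.05],"claw":-0.3},{"twist":[0,0,0],"dp":[0,0,-0.05],"claw":-0.3},{"twist":[0,0,0],"dp":[0,0,0],"claw":-0.3},{"twist":[0,0,0],"dp":[0,0,0],"claw":-0.3}]'
python3 - <<'E'
from h import *
s=readout.state();a=imaging.grab_frame("wrist");K,P=cam("wrist",s);b=imaging.grab_frame("side")
cv2.imwrite("pics/w5.png",a);np.save("w5s.npy",np.r_[s["ee_pos"],s["ee_rot"]])
o=np.zeros((460,800,3),np.uint8);o[:,:440]=cv2.resize(a[0:230,170:390],None,fx=2,fy=2,interpolation=cv2.INTER_CUBIC)
o[:360,440:]=cv2.resize(b[170:260,210:300],None,fx=4,fy=4,interpolation=cv2.INTER_CUBIC);cv2.imwrite("pics/w5c.png",o);print(s["ee_pos"])
E
```

```text
16.425 [454.189  -26.5627 114.2924] [ 0.9723 -0.2336] [ 3.4995 -5.6192 -0.6145] [-2.3749 -1.1565 -0.0915] 0.01580658858769688 34.9704909324646
t: 17.3
ee_pos: [0.4535, -0.0257, 0.244]
ee_rot: [-0.0, 0.993, -0.118, -0.0]
force: [0.2, 0.6, -0.1]
width: 0.0308
grasp_force: 0.0
[ 0.4535 -0.0257  0.244 ]
```

View pics/w5c.png

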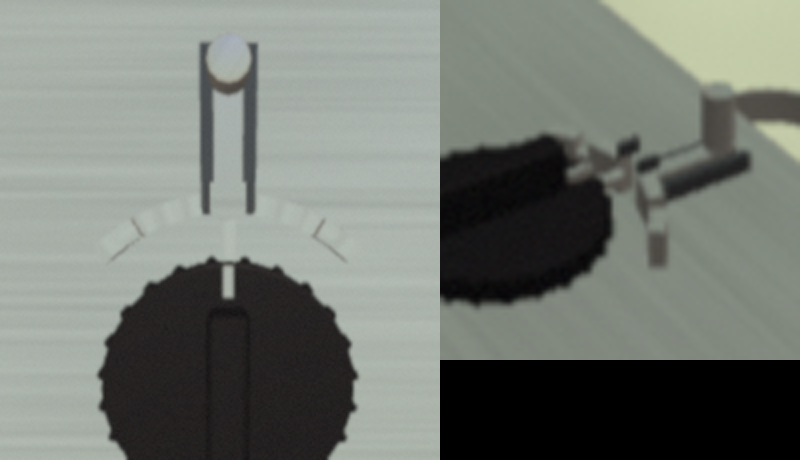

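The pointer is up and centred (wrist crop column 229 between the cheeks). The knob top is at wrist pixel (284.5,29).

```bash
python3 - <<'E'
from h import *
v=np.load("w5s.npy");s=dict(ee_pos=v[:3],ee_rot=v[3:]);K,P=cam("wrist",s)
k=onz(K,P,(284.5,29),.13);k2=np.array([.454,-.0265])+.121*np.array([np.cos(.2355),-np.sin(.2355)]);print(k,k2)
M=R.from_quat(np.roll(v[3:],-1)).as_matrix();print(M.T@(k-v[:3]),M.T@(np.r_[k2,.118]-v[:3]))
E
```

```text
[ 0.5704 -0.0546  0.13  ] [ 0.5717 -0.0547]
[0.1205 0.0009 0.114 ] [0.1217 0.0007 0.126 ]
```

```bash
python3 -m inch '[{"twist":[0,0,0],"dp":[0.04,0,0],"claw":-0.3},{"twist":[0,0,0],"dp":[0.04,0,0],"claw":-0.3},{"twist":[0,0,0],"dp":[0.041,0.001,0],"claw":-0.3},{"twist":[0,0,0],"dp":[0,0,0.05],"claw":-0.3},{"twist":[0,0,0],"dp":[0,0,0.05],"claw":-0.3},{"twist":[0,0,0],"dp":[0,0,0.014],"claw":-0.3},{"twist":[0,0,0],"dp":[0,0,0.011],"claw":-0.3},{"twist":[0,0,0],"dp":[0,0,0],"claw":-0.3},{"twist":[0,0,0],"dp":[0,0,0],"claw":-0.3},{"twist":[0,0,0],"dp":[0,0,0],"claw":-0.3}]' 8; python3 st.py
python3 -m inch '[{"twist":[0,0,0],"dp":[0,0,0],"claw":-1},{"twist":[0,0,0],"dp":[0,0,0],"claw":-1},{"twist":[0,0,0],"dp":[0,0,0],"claw":-1},{"twist":[0,0,0],"dp":[0,0,0],"claw":-1}]'>/dev/null;python3 st.py
```

```text
t: 18.65
ee_pos: [0.5721, -0.055, 0.1209]
ee_rot: [-0.0, 0.993, -0.118, 0.001]
force: [0.7, -0.5, 0.2]
width: 0.0304
grasp_force: 0.0
18.65 [572.0773 -54.9897 120.8565] [ 0.9724 -0.2335] [ 0.7065 -0.4744  0.2497] [ 0.0085 -0.0397 -0.0502] 0.03040507655819083 0.0
19.15 [571.6133 -55.0556 119.8415] [ 0.9724 -0.2335] [-1.2105  1.0526  2.5234] [ 0.4109  0.2095 -0.0265] 0.01565827715847891 8.00027310848236
```

```bash
python3 -m inch '[{"twist":[0,0,0],"dp":[-0.003,0,0],"claw":-1},{"twist":[0,0,0],"dp":[-0.003,0,0],"claw":-1},{"twist":[0,0,0],"dp":[-0.003,0,0],"claw":-1},{"twist":[0,0,0],"dp":[-0.003,0,0],"claw":-1},{"twist":[0,0,0],"dp":[-0.003,0,0],"claw":-1},{"twist":[0,0,0],"dp":[-0.002,0,0],"claw":-1},{"twist":[0,0,0],"dp":[0,0,0],"claw":-1},{"twist":[0,0,0],"dp":[0,0,0],"claw":-1}]' 12 >/dev/null;python3 st.py
python3 -m inch '[{"twist":[0,0,0],"dp":[-0.001,0,0],"claw":-1},{"twist":[0,0,0],"dp":[-0.001,0,0],"claw":-1},{"twist":[0,0,0],"dp":[0,0,0],"claw":-1}]'>/dev/null;python3 st.py
```

```text
20.15 [554.8408 -51.0444 119.771 ] [ 0.9724 -0.2335] [0.9614 1.5076 5.3736] [ 0.8288 -0.253  -0.0451] 0.015378188362009465 12.001951038837433
20.525 [553.8448 -50.741  119.8608] [ 0.9724 -0.2333] [ 5.2288 -0.5504  3.5829] [-0.0777 -1.8506 -0.0278] 0.015481568848236218 12.000209838151932
```

```bash
python3 -m inch '[{"twist":[0,0,0],"dp":[0,0,0],"claw":-0.3},{"twist":[0,0,0],"dp":[0,0,0],"claw":-0.3},{"twist":[0,0,0],"dp":[0,0,0],"claw":-0.3},{"twist":[0,0,0],"dp":[0,0,-0.03],"claw":-0.3},{"twist":[0,0,0],"dp":[-0.02,0,-0.05],"claw":-0.3},{"twist":[0,0,0],"dp":[-0.04,0,-0.05],"claw":-0.3},{"twist":[0,0,0],"dp":[-0.04,0,0],"claw":-0.3},{"twist":[0,0,0],"dp":[0,0,0],"claw":-0.3},{"twist":[0,0,0],"dp":[0,0,0],"claw":-0.3}]'
python3 - <<'E'
from h import *
s=readout.state();a=imaging.grab_frame("wrist");K,P=cam("wrist",s)
cv2.imwrite("pics/w6.png",a);print(proj(K,P,[.5543,-.0506,.13]),proj(K,P,[.572,-.0547,.13]))
E
```

```text
t: 21.65
ee_pos: [0.4566, -0.0276, 0.2485]
ee_rot: [-0.0, 0.993, -0.117, 0.0]
force: [1.4, -0.7, -0.1]
width: 0.0308
grasp_force: 0.0
[282.6634  61.9547] [282.4761  33.4062]
```

View pics/w6.png

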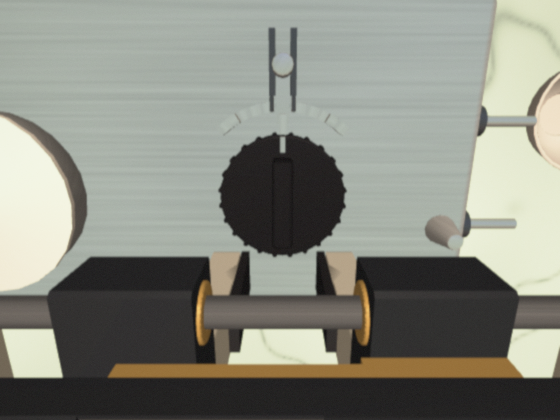

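The knob is at (283,63), where the home position projects (283,62). The pointer is centred, the nozzle has not moved, and the robot is clear of everything.

```bash
python3 -c "
from station import env
print(env.hand_in())"
```

```text
the job is handed in; nothing more can be done
None
```

I handed the job in at about 22 s: the dial is up with its pointer centred in the marked notch and the lock bolt is home (about 18 mm travel), with no sign that any bystander was touched; `hand_in` gave no verdict.

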